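# Load three seal heads and hold the polisher at its third click

### The arm

A 7-joint arm with a two-finger parallel gripper is mounted at the origin on the work surface. World frame = base frame: x ahead of the robot, y to its left, z up, the work surface at z = 0. Lengths are in m, angles in rad, forces in N, time in s.
With the tool pointing down it reaches from about 0.4 to 0.875 m from the base axis. Payload 4.4 kg.
Tool frame: the origin (TCP) lies on the centre line of the jaws, within the pads' length; the fingertips stand env.tips_ahead ahead of it and the grasp point (between the pads) is the TCP (env.tips_ahead is the distance from the TCP to the fingertips, in m); z points along the fingers, y is the line along which they close (so a half turn about z gives the same grasp; the last joint's range is limited). The gripper opens to 85 mm and grips with 20 to 120 N. Pads are 22 mm wide; open, the fingers measure 114 mm over their backs; the gripper's body (76 mm by 85 mm) begins 54 mm behind the grasp point. The pads swing forward as they close: fully open they stand 13 mm farther back than shut.
Start: joints at [-0.066, 0.628, 0.038, 1.517, -0.027, 0.996, -0.02], TCP at [0.65, 0, 0.25] pointing down, gripper open.
Joint ranges: [-3.06, 3.06], [-0.37, 2.12], [-1.25, 1.32], [0.18, 2.47], [-1.1, 4.24], [0.23, 1.98], [-2.94, 2.94]. Speed limits (rad/s): [2.57, 2.57, 3.14, 3.14, 3.14, 3.14, 3.14].

### API

Orientations are given as a rotation vector (axis times angle).
In Python, from rig import sensors, vision, env gives the robot as it stands.
- The arm moves only by the tool send_rows, never from a script. Its arguments are lists of equal length, an entry for each row: "travel": the shift along the tool's x, y, z in m, a list of three; "spin": the turn about the tool's z in degrees; "grip": the opening, from 0 (shut) to 1 (fully open). In form: {"travel": [[dx, dy, dz], ...], "spin": [spin, ...], "grip": [grip, ...]}. A call has 1 to 20 rows; each row is the pose to reach, as a shift and turn from the pose commanded when the call began, along the tool's axes at that moment; what a row does not reach only later rows make up. A row lasts 1/10 s, in which the tool goes at most 50 mm and 8.59 degrees, less where a joint would pass 70% of its speed; a pose out of reach is approached as far as the arm can. A call with a gripper value outside its range is refused whole. The fingers move at their own pace and stop on an object; the grip force is fixed at half the most. Time passes only in rows, so rows that repeat a pose let the fingers close. It gives the time, the measured TCP pose, the force, the opening and the grip force at its end, in the units of the state.
- sensors.get_state(): the state, without advancing time (a new reading comes with each control period).
- vision.get_image(name): name is "scene" or "side" or "wrist"; returns the picture (480x640x3 uint8, blue, green, red); there is no depth.
- vision.camera_info(name): a dict with "fx", "fy", "cx", "cy" (pixels), "xyz" and "attitude" of the camera in the world. Camera axes: x right, y down, z forward; pixel columns grow to the right and rows downward; lengths in m; the calibration is good to about 2 mm. A picture is of the moment at which its call begins: read the wrist's pose just before it. camera_info takes no time and is no camera call; for the wrist camera it gives the pose at the moment of the call.
- env.close_job(): hands the job in; it is judged then, once.
The state is a dict: "time_s": time; "q": joint angles; "qvel": joint speeds; "tau": joint torques, N m; "position": TCP position; "ee_rot": TCP orientation; "wrist_force": force on the tool from outside, world axes, zero at the start; "moment": the same for the moment, N m; "width": finger opening in m; "gripper_force": force on a finger pad.
Only numpy, scipy, OpenCV 4.12 (cv2) and the standard library are available. Lean on these libraries where they do the work, as an engineer would, in place of code of your own. Each camera call takes 0.05 s, during which the arm holds its last target. There are 200 camera calls.

### The job

The polisher's tray needs exactly three brass seal heads: one is in it already, so add two of the four from the grey felt mat, standing stem up on the tray floor, and leave the other two standing where they are. Then press the polisher's spring-return paddle down with the fingers past its first and second clicks to the third, short of the bottom stop, and finish the program while still holding it there. Do not let go of the paddle at the end, and leave the other things on the desk as they stand.

Things in the scene. Friction and masses are not known exactly. Their poses are not given: they have to be found in the camera images.
- head0_mid (a point): brass seal head standing on its face: a disc 28 mm in diameter and 12 mm thick with an upright round stem 14 mm in diameter on top, 34 mm tall in all, about 85 g; this point lies on its axis, 17 mm above its underside. This one already stands in the polisher's tray.
- head1_mid (a point): brass seal head standing on its face: a disc 28 mm in diameter and 12 mm thick with an upright round stem 14 mm in diameter on top, 34 mm tall in all, about 85 g; this point lies on its axis, 17 mm above its underside. One of four alike that stand on the grey felt mat, at least 65 mm apart.
- head2_mid (a point): brass seal head standing on its face: a disc 28 mm in diameter and 12 mm thick with an upright round stem 14 mm in diameter on top, 34 mm tall in all, about 85 g; this point lies on its axis, 17 mm above its underside. One of four alike that stand on the grey felt mat, at least 65 mm apart.
- head3_mid (a point): brass seal head standing on its face: a disc 28 mm in diameter and 12 mm thick with an upright round stem 14 mm in diameter on top, 34 mm tall in all, about 85 g; this point lies on its axis, 17 mm above its underside. One of four alike that stand on the grey felt mat, at least 65 mm apart.
- head4_mid (a point): brass seal head standing on its face: a disc 28 mm in diameter and 12 mm thick with an upright round stem 14 mm in diameter on top, 34 mm tall in all, about 85 g; this point lies on its axis, 17 mm above its underside. One of four alike that stand on the grey felt mat, at least 65 mm apart.
- tray (a point): centre of the inner floor of the steel tray on top of the polisher (floor 114 mm above the desk); the tray is 122 mm (x) by 132 mm (y) inside, its walls rise 14 mm above its floor and are 4 mm thick; x points away from the polisher's front, y to its left as seen by the robot
- paddle_top (a point): centre of the flat top of the polisher's white speed paddle, 40 mm (front to back) x 50 mm (wide) x 10 mm thick; it juts out of the polisher's front, at the right, its middle 35 mm in front of the housing; at rest its top is 125 mm above the desk; the point moves down with it. The housing top is 110 mm above the desk
- paddle (a joint): how far the paddle is pressed straight down, in m: 0 at rest (up), clicks at 0.016, 0.032 and 0.048 (the third), bottom stop at 0.060. A spring pushes it back up with about 4 N at rest, growing to about 8 N at the third click; bumps lie between the clicks (tops at 0.008, 0.024, 0.040 and 0.056): 2.5 N more resistance 4 mm before each top, 2.5 N less 4 mm past it. Released, it springs back to 0
- polisher: fixed grey housing of the seal polisher, 180 mm (x) x 280 mm (y) x 110 mm tall; origin on the desk under its centre, x pointing away from its front face, which looks towards the robot
- mat: fixed grey felt mat 190 x 190 x 6 mm, origin at its underside's centre
- stopper: small green glass stopper, 24 mm wide, 24 mm tall, standing in the middle of the grey felt mat among the seal heads; a bystander to be left alone; origin at the centre of its underside
- wax_jar: small amber jar with a brass lid, 42 mm wide, 50 mm tall, standing on top of the polisher behind the paddle and beside the tray; a bystander to be left alone; origin at the centre of its underside
- candle: unlit pillar candle on a round brass foot 84 mm wide, 97 mm tall, beyond the mat; a bystander to be left alone; origin at the centre of its underside
- ink_bottle: ink bottle with a black cap, 60 mm wide, 62 mm tall, beyond the mat; a bystander to be left alone; origin at the centre of its underside
- green_bottle: green glass bottle, 68 mm wide, 190 mm tall, left of the polisher; a bystander to be left alone; origin at the centre of its underside
- notebook: closed notebook 110 x 155 x 21 mm lying flat, near the robot on its left; a bystander to be left alone; origin at the centre of its underside
- wood_grip: turned wooden stamp handle, 84 mm long, 28 mm thick, lying near the robot on its right; a bystander to be left alone; origin at the centre of its underside

How it is judged:
By the outcome, as a careful person would: the job done as asked, in the order asked, and still so for the second after the job is handed in, while the arm keeps its last pose, push and grip.
It also fails if it takes over 54 s, if anything falls off the work surface, if the arm or the gripper's body presses on something with over 40 N, if the wrist force passes 120 N, or if a joint passes its speed limit or range.

## Working session

There is one attempt and no reset: what is moved stays moved. The work goes in short steps, Python scripts to look and compute and a tool call to move; the robot and the scene stay as the last step left them, time stands still between calls to the robot, and variables do not carry over. Pictures are saved under pics/ and viewed, at most 10 in all, crops included, and the job is handed in when it is done.

Besides the shell and the picture viewer there is one more tool, called after ">>>" as name(argument=value, ...), one argument or row to a line, values as JSON. send_rows: Moves the arm, as the interface text tells. Its arguments: {"type":"object","properties":{"travel":{"type":"array"},"spin":{"type":"array"},"grip":{"type":"array"}},"required":["travel","spin","grip"]}

```bash
mkdir -p pics; ls
python3 - <<'E'
from rig import sensors, vision, env
import cv2, numpy as np
s=sensors.get_state(); print(s['time_s'],s['position'],s['ee_rot'],s['width'],s['wrist_force'],env.tips_ahead)
for n in ("scene","side","wrist"):
    i=vision.camera_info(n); print(n,i)
    cv2.imwrite(f"pics/{n}0.png",vision.get_image(n))
E
```

```text
pics
0.0 [6.49404723e-01 3.07710046e-05 2.49397261e-01] [-2.22046867e+00 -2.22053493e+00  2.15634827e-03] 0.0855083836565839 [0.73235867 0.23200392 0.21896458] 0.019
scene {'fx': 506.67540852624427, 'fy': 506.67540852624427, 'cx': 312.54366940442117, 'cy': 233.58135621233095, 'xyz': array([ 1.13178012, -0.23307351,  1.12013367]), 'attitude': array([-2.24701094, -1.35959996,  0.40964863])}
side {'fx': 590.6935956339956, 'fy': 590.6935956339956, 'cx': 319.4179556993326, 'cy': 237.70982321357135, 'xyz': array([-0.10005421, -0.74210016,  0.72234292]), 'attitude': array([-2.02190733,  0.69426643, -0.41898743])}
wrist {'fx': 422.0723800880461, 'fy': 422.0723800880461, 'cx': 318.8240425170198, 'cy': 237.0808400214033, 'xyz': array([0.65018067, 0.07668633, 0.37335234]), 'attitude': array([ 2.83608523e+00,  1.02100423e-03, -3.13228398e-03])}
```

View pics/scene0.png

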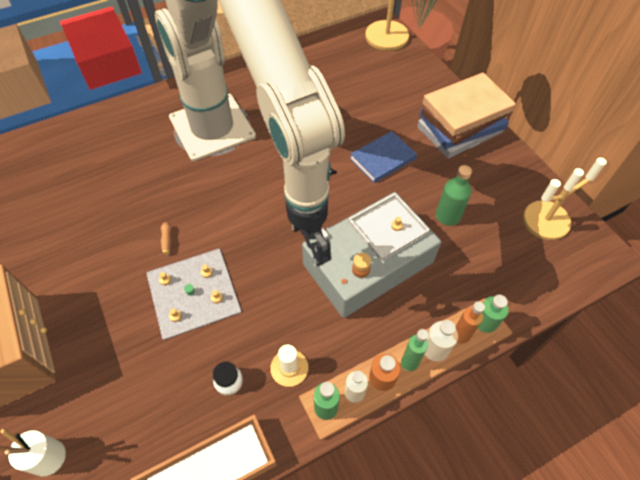

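View pics/side0.png

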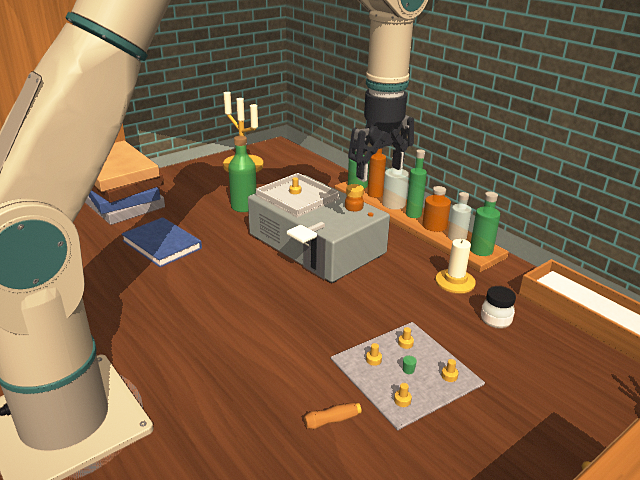

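View pics/wrist0.png

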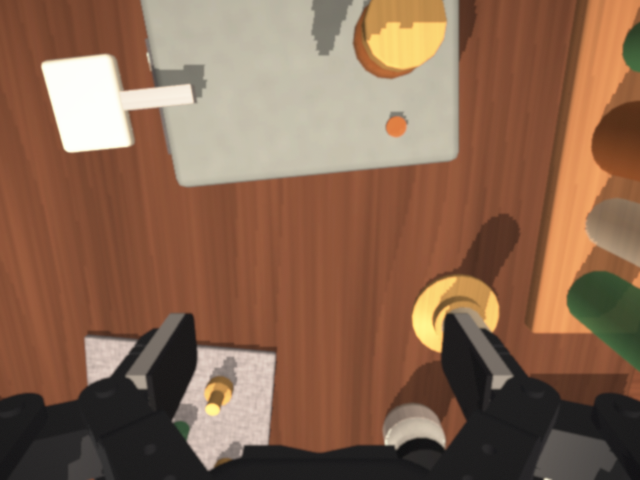

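The scene view shows the mat heads at about (164,279), (206,271), (216,296) and (175,314), the stopper at (189,289) and the tray head at (397,224). The side view shows the mat heads at (374,356), (406,338), (450,371) and (402,396), and the paddle at (302,234). The wrist view shows the paddle top centred near (88,104).

```bash
cat > h.py <<'E'
import numpy as np, cv2
from scipy.spatial.transform import Rotation as R
def ray(i,uv):
    d=np.array([(uv[0]-i['cx'])/i['fx'],(uv[1]-i['cy'])/i['fy'],1.])
    return np.array(i['xyz']),R.from_rotvec(i['attitude']).apply(d)
def onz(i,uv,z):
    o,d=ray(i,uv); return o+d*(z-o[2])/d[2]
def tri(i1,a,i2,b):
    o1,d1=ray(i1,a);o2,d2=ray(i2,b)
    k=np.linalg.lstsq(np.c_[d1,-d2],o2-o1,rcond=None)[0]
    p,q=o1+k[0]*d1,o2+k[1]*d2
    return (p+q)/2,np.linalg.norm(p-q)
def blobs(m,amin,amax=1e9,roi=None):
    m=m.astype(np.uint8)
    if roi: z=np.zeros_like(m);x0,y0,x1,y1=roi;z[y0:y1,x0:x1]=m[y0:y1,x0:x1];m=z
    n,l,s,c=cv2.connectedComponentsWithStats(m)
    return [(c[k],s[k],(l==k)) for k in range(1,n) if amin<=s[k][4]<=amax]
def brass(im):
    h=cv2.cvtColor(im,cv2.COLOR_BGR2HSV);return cv2.inRange(h,(12,110,90),(32,255,255))>0
def white(im,v=170,s=50):
    h=cv2.cvtColor(im,cv2.COLOR_BGR2HSV);return cv2.inRange(h,(0,0,v),(180,s,255))>0
E
python3 - <<'E'
from h import *
from rig import vision
I={n:vision.camera_info(n) for n in("scene","side","wrist")}
M={n:cv2.imread(f"pics/{n}0.png") for n in I}
B={}
for n,roi in(("scene",(140,245,245,335)),("side",(330,320,485,425))):
    B[n]=[b[0] for b in blobs(brass(M[n]),15,roi=roi)]; print(n,[b.round(1) for b in B[n]])
for a in B["scene"]:
    for b in B["side"]:
        p,e=tri(I["scene"],a,I["side"],b)
        if e<.012: print("head",p.round(4),round(e,4))
t1=[b[0] for b in blobs(brass(M["scene"]),15,roi=(385,210,410,235))];t2=[b[0] for b in blobs(brass(M["side"]),15,roi=(285,170,305,197))]
for a in t1:
    for b in t2: print("tray head",[x.round(4) for x in tri(I["scene"],a,I["side"],b)])
for n,roi in(("side",(280,215,325,245)),("wrist",(30,40,200,165))):
    for c,s,m in blobs(white(M[n]),100,roi=roi):
        r=cv2.minAreaRect(np.argwhere(cv2.morphologyEx(m.astype(np.uint8),cv2.MORPH_OPEN,np.ones((7,7) if n=="side" else (35,35))))[:,::-1].astype(np.float32))
        print("paddle",n,s,r,onz(I[n],r[0],.125).round(4)); 
        if n=="wrist": print(np.array([onz(I[n],q,.125)[:2] for q in cv2.boxPoints(r)]).round(4))
# housing & hand-read points
print("poly corner right edge", [onz(I["wrist"],u,.11).round(4) for u in((180,186),(458,158),(145,0))])
for c,s,m in blobs(white(M["scene"],160,60),300,roi=(340,190,435,265)):
    r=cv2.minAreaRect(np.argwhere(m)[:,::-1].astype(np.float32)); print("tray",s,r,np.array([onz(I["scene"],q,.121) for q in cv2.boxPoints(r)]).round(4))
print("jar",onz(I["side"],(355,210),.11).round(3))
sc=cv2.resize(M["scene"][180:300,290:450],None,fx=5,fy=5,interpolation=cv2.INTER_CUBIC);cv2.imwrite("pics/crop_tray.png",sc)
E
```

```text
scene [array([165.5, 249.3]), array([206.6, 270.9]), array([164.7, 278.5]), array([216.7, 296.6]), array([175.2, 314.8])]
side [array([405.8, 338.9]), array([373.8, 355.2]), array([449.9, 371.2]), array([402.7, 395.8]), array([344.1, 411.7])]
head [ 0.4132 -0.2594  0.0908] 0.0094
head [ 0.3546 -0.2618  0.0066] 0.0096
head [ 0.4725 -0.196   0.0163] 0.0016
head [ 0.4116 -0.1929 -0.086 ] 0.0024
head [ 0.4441 -0.2949  0.0161] 0.0013
head [ 0.5493 -0.1996  0.0158] 0.0006
head [ 0.5483 -0.304   0.0164] 0.0017
tray head [array([0.6288, 0.2455, 0.1252]), np.float64(0.0016)]
paddle side [283 215  42  28 713] ((305.0, 227.0), (24.0, 26.0), 90.0) [0.5343 0.084  0.125 ]
paddle wrist [ 152   40   48   29 1247] ((0.0, 0.0), (0.0, 0.0), 0.0) [0.4823 0.1287 0.125 ]
[[0.4823 0.1287]
 [0.4823 0.1287]
 [0.4823 0.1287]
 [0.4823 0.1287]]
paddle wrist [  42   55  158  110 9553] ((86.49999237060547, 103.49999237060547), (72.99998474121094, 88.99998474121094), 0.0) [0.5192 0.0769 0.125 ]
[[0.494  0.0523]
 [0.5031 0.1   ]
 [0.543  0.1   ]
 [0.5363 0.0523]]
poly corner right edge [array([0.5621, 0.0273, 0.11  ]), array([0.7357, 0.0449, 0.11  ]), array([0.553 , 0.1318, 0.11  ])]
tray [ 340  192   90   73 3565] ((376.0291748046875, 231.48358154296875), (52.68303298950195, 94.71332550048828), 60.572540283203125) [[0.563  0.079  0.121 ]
 [0.5368 0.3262 0.121 ]
 [0.6801 0.3049 0.121 ]
 [0.6969 0.0727 0.121 ]]
tray [398 234  37  23 352] ((417.7480773925781, 248.47171020507812), (10.799530029296875, 41.67705535888672), 59.534454345703125) [[0.6972 0.2019 0.121 ]
 [0.6879 0.3073 0.121 ]
 [0.715  0.3037 0.121 ]
 [0.7235 0.1996 0.121 ]]
jar [0.684 0.099 0.11 ]
```

View pics/crop_tray.png

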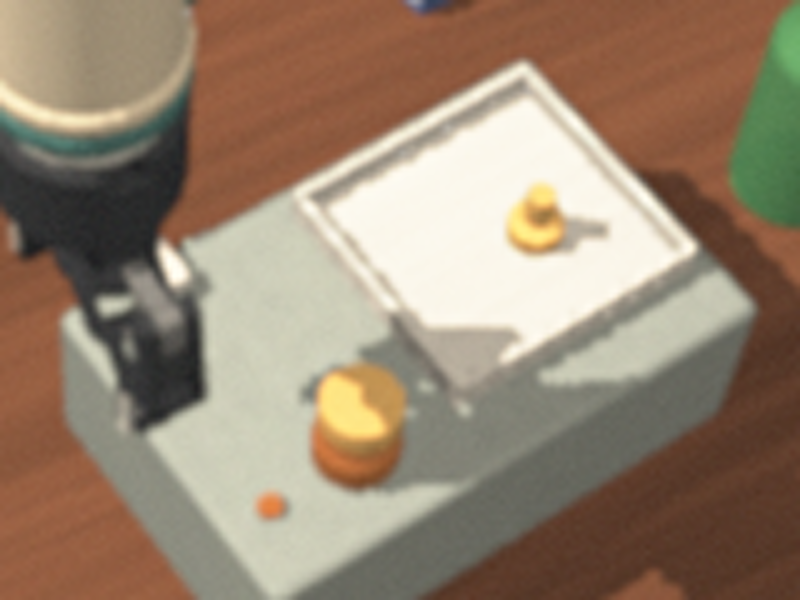

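>>> send_rows(
  travel=[
    [-0.04,-0.02,0.02],
    [-0.08,-0.04,0.04],
    [-0.12,-0.06,0.06],
    [-0.16,-0.08,0.08],
    [-0.2,-0.1,0.1],
    [-0.2,-0.1,0.1],
    [-0.2,-0.1,0.1],
  ],
  spin=[0,0,0,0,0,0,0],
  grip=[0.55,0.55,0.55,0.55,0.55,0.55,0.55],
)

```text
time_s: 0.85
position: [0.5489, -0.2014, 0.1496]
ee_rot: [-2.224, -2.217, 0.002]
wrist_force: [0.2, 1.0, -0.6]
width: 0.047
gripper_force: 0.0
```

Run:
```python
from h import *
from rig import vision,sensors
I=vision.camera_info("wrist");s=sensors.get_state();print(s['position'],s['ee_rot'],s['width'])
im=vision.get_image("wrist");cv2.imwrite("pics/w1.png",im)
for c,st,m in blobs(brass(im),80):print(c.round(1),st,onz(I,c,.022).round(4))
si=vision.camera_info("scene");sim=vision.get_image("scene");cv2.imwrite("pics/s1.png",sim)
cor=[onz(si,u,.128)[:2] for u in((395,193),(429.4,229.6),(383,258.6),(349.6,219.4))]
print(np.round(cor,4),np.mean(cor,0).round(4),[np.linalg.norm(cor[k]-cor[k-1]).round(4) for k in range(4)])
# side-view rows for paddle: 
sd=vision.camera_info("side");sm=vision.get_image("side");cv2.imwrite("pics/sd1.png",sm)
```

```text
[ 0.54885801 -0.20140844  0.14958157] [-2.22428721e+00 -2.21661190e+00  1.60266273e-03] 0.047010314561378344
[635.5 106.4] [630  71  10  69 482] [ 0.7292 -0.1266  0.022 ]
[197.4 221.9] [ 175  199   47   45 1665] [ 0.474 -0.194  0.022]
[318.3 226.1] [ 297  204   43   45 1501] [ 0.5487 -0.1969  0.022 ]
[ 31.2 314.5] [   0  290   72   46 2229] [ 0.3579 -0.2574  0.022 ]
[168.6 354.4] [ 148  335   45   44 1204] [ 0.4458 -0.2881  0.022 ]
[318.3 369.9] [ 299  346   39   53 1473] [ 0.5483 -0.3006  0.022 ]
[[0.5505 0.2889]
 [0.6787 0.302 ]
 [0.6948 0.1649]
 [0.5667 0.1515]] [0.6227 0.2268] [np.float64(0.1383), np.float64(0.1289), np.float64(0.138), np.float64(0.1288)]
```

View pics/w1.png

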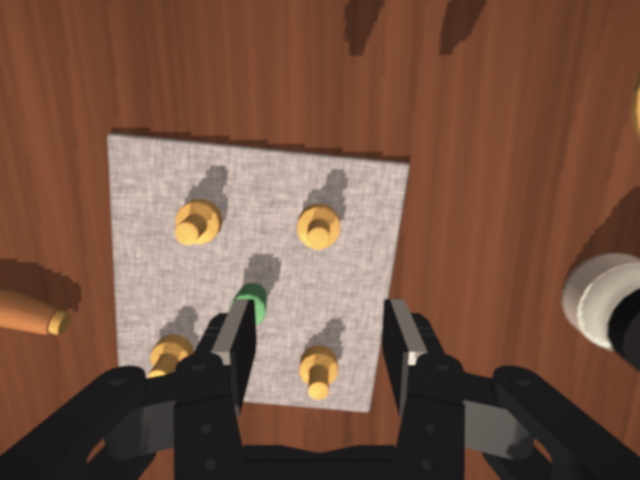

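The wrist view shows the heads at (197,222), (318,226), (168,354) and (318,370), and the stopper at (252,300). The tray rim measures 138 x 129 mm against 140 x 130 given. I'll take the head at (0.549, -0.198).

>>> send_rows(
  travel=[
    [0.003,0,0.04],
    [0.003,0,0.075],
    [0.003,0,0.095],
    [0.003,0,0.104],
    [0.003,0,0.109],
    [0.003,0,0.109],
    [0.003,0,0.109],
  ],
  spin=[0,0,0,0,0,0,0],
  grip=[0.55,0.55,0.55,0.55,0.55,0.55,0.55],
)

```text
time_s: 1.7
position: [0.551, -0.197, 0.0424]
ee_rot: [2.22, 2.22, 0.002]
wrist_force: [0.5, 0.4, -0.1]
width: 0.0467
gripper_force: 0.0
```

Run:
```python
from h import *
from rig import vision,sensors
cv2.imwrite("pics/w2.png",np.hstack([vision.get_image("wrist")[120:,160:480],cv2.resize(vision.get_image("side")[300:430,340:456],(320,360))]))
```

```text
(no output)
```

View pics/w2.png

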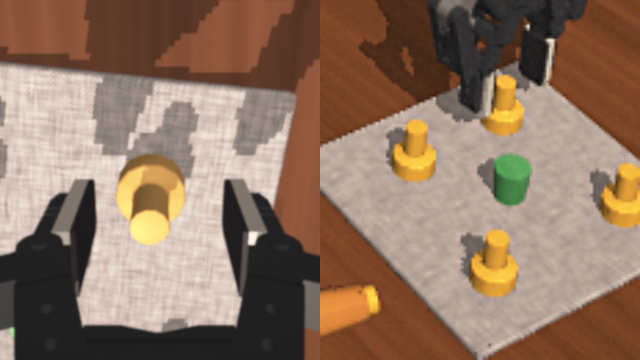

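The crop shows the stem standing between the pads, about 2 mm towards the left one. I'll centre, close and lift.

>>> send_rows(
  travel=[
    [-0.001,-0.002,0.001],
    [-0.001,-0.002,0.001],
    [-0.001,-0.002,0.001],
    [-0.001,-0.002,0.001],
    [-0.001,-0.002,0.001],
    [-0.001,-0.002,0.001],
    [-0.001,-0.002,0.001],
    [-0.001,-0.002,-0.03],
    [-0.001,-0.002,-0.07],
    [-0.001,-0.002,-0.11],
    [-0.001,-0.002,-0.15],
    [-0.001,-0.002,-0.19],
    [-0.001,-0.002,-0.2],
    [-0.001,-0.002,-0.2],
  ],
  spin=[0,0,0,0,0,0,0,0,0,0,0,0,0,0],
  grip=[0.55,0.4,0.3,0.2,0.1,0,0,0,0,0,0,0,0,0],
)

```text
time_s: 3.2
position: [0.5489, -0.1982, 0.2429]
ee_rot: [2.219, 2.219, 0.003]
wrist_force: [0.0, -0.7, -1.4]
width: 0.0117
gripper_force: 58.6
```

>>> send_rows(
  travel=[
    [0.02,0.004,0],
    [0.055,0.01,0],
    [0.095,0.018,0],
    [0.135,0.026,0],
    [0.175,0.034,0],
    [0.215,0.041,0],
    [0.255,0.049,0],
    [0.295,0.056,0],
    [0.33,0.063,0],
    [0.36,0.069,0],
    [0.377,0.072,0],
    [0.383,0.073,0],
    [0.383,0.073,0],
    [0.383,0.073,0.03],
    [0.383,0.073,0.06],
    [0.383,0.073,0.06],
    [0.383,0.073,0.06],
  ],
  spin=[0,0,0,0,0,0,0,0,0,0,0,0,0,0,0,0,0],
  grip=[0,0,0,0,0,0,0,0,0,0,0,0,0,0,0,0,0],
)

```text
time_s: 4.9
position: [0.6211, 0.1829, 0.1814]
ee_rot: [2.224, 2.218, -0.002]
wrist_force: [-0.2, -0.0, -0.6]
width: 0.0119
gripper_force: 58.7
```

Run:
```python
from h import *
from rig import vision,sensors
print(sensors.get_state()['position'])
w=cv2.resize(vision.get_image("wrist"),(400,300));cv2.imwrite("pics/w3.png",np.hstack([w,cv2.resize(vision.get_image("side")[130:250,230:390],(400,300))]))
```

```text
[0.62112013 0.18288466 0.18144151]
```

View pics/w3.png

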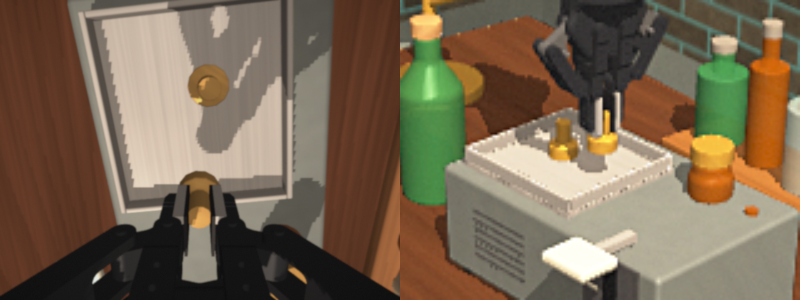

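The wrist half shows head0 at (208,85) and the held head upright between the pads at (202,185), about 5 mm inside the near tray wall. I'll shift 6 mm further in and lower it.

>>> send_rows(
  travel=[
    [0.006,0.001,0.0],
    [0.006,0.001,0.01],
    [0.006,0.001,0.02],
    [0.006,0.001,0.025],
    [0.006,0.001,0.028],
    [0.006,0.001,0.03],
    [0.006,0.001,0.031],
    [0.006,0.001,0.031],
  ],
  spin=[0,0,0,0,0,0,0,0],
  grip=[0,0,0,0,0,0,0,0],
)

```text
time_s: 5.8
position: [0.6221, 0.191, 0.1503]
ee_rot: [2.221, 2.221, 0.0]
wrist_force: [-0.2, 0.1, -0.8]
width: 0.0113
gripper_force: 58.7
```

No contact yet, so I'll go down gently.

>>> send_rows(
  travel=[
    [0,0,0.0005],
    [0,0,0.001],
    [0,0,0.001],
  ],
  spin=[0,0,0],
  grip=[0,0,0],
)

```text
time_s: 6.1
position: [0.6221, 0.191, 0.1494]
ee_rot: [2.221, 2.221, 0.0]
wrist_force: [-0.4, 0.3, -1.7]
width: 0.0115
gripper_force: 58.7
```

>>> send_rows(
  travel=[
    [0,0,0.0005],
    [0,0,0.001],
    [0,0,0.001],
  ],
  spin=[0,0,0],
  grip=[0,0,0],
)

```text
time_s: 6.4
position: [0.6221, 0.1911, 0.1486]
ee_rot: [2.221, 2.221, 0.0]
wrist_force: [-0.7, -0.2, 1.4]
width: 0.0116
gripper_force: 58.8
```

>>> send_rows(
  travel=[
    [0,0,0.0005],
    [0,0,0.001],
    [0,0,0.001],
  ],
  spin=[0,0,0],
  grip=[0,0,0],
)

```text
time_s: 6.7
position: [0.6221, 0.1911, 0.1485]
ee_rot: [2.221, 2.221, 0.001]
wrist_force: [-3.0, -0.7, 6.6]
width: 0.0111
gripper_force: 59.4
```

>>> send_rows(
  travel=[
    [0,0,-0.001],
    [0,0,-0.001],
    [0,0,-0.001],
    [0,0,-0.001],
    [0,0,-0.02],
    [0,0,-0.055],
    [0,0,-0.09],
    [-0.03,-0.011,-0.1],
    [-0.07,-0.027,-0.1],
    [-0.11,-0.042,-0.1],
    [-0.15,-0.058,-0.1],
    [-0.19,-0.073,-0.1],
    [-0.23,-0.089,-0.1],
    [-0.27,-0.104,-0.1],
    [-0.31,-0.119,-0.08],
    [-0.35,-0.135,-0.04],
    [-0.375,-0.144,0],
    [-0.387,-0.149,0.04],
    [-0.387,-0.149,0.04],
    [-0.387,-0.149,0.04],
  ],
  spin=[0,0,0,0,0,0,0,0,0,0,0,0,0,0,0,0,0,0,0,0],
  grip=[0.2,0.35,0.35,0.35,0.35,0.35,0.35,0.45,0.55,0.55,0.55,0.55,0.55,0.55,0.55,0.55,0.55,0.55,0.55,0.55],
)

```text
time_s: 8.7
position: [0.4729, -0.1956, 0.107]
ee_rot: [-2.221, -2.22, 0.0]
wrist_force: [0.4, -0.0, 0.5]
width: 0.0469
gripper_force: 0.0
```

Run:
```python
from h import *
from rig import vision,sensors
print(sensors.get_state()['position'])
I=vision.camera_info("wrist");w=vision.get_image("wrist")
for c,st,m in blobs(brass(w),80):print(c.round(1),st,onz(I,c,.022).round(4))
cv2.imwrite("pics/w4.png",np.hstack([cv2.resize(w,(400,300)),cv2.resize(vision.get_image("side")[130:250,230:390],(400,300))]))
```

```text
[ 0.4729237  -0.19556762  0.10703424]
[317.4 253.6] [ 293  227   50   57 2160] [ 0.4725 -0.1938  0.022 ]
[ 68.7 344.7] [   0  310  158   68 5698] [ 0.3319 -0.2485  0.022 ]
[271.2 409.3] [ 249  379   45   67 2137] [ 0.4449 -0.2922  0.022 ]
```

View pics/w4.png

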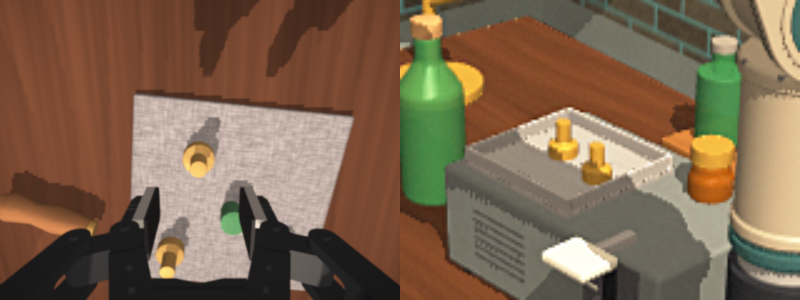

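The wrist half shows the target head at about (198,158) and the stopper clear at (232,217). The side half shows the first head upright in the tray. I'll go down on the second head.

>>> send_rows(
  travel=[
    [-0.0005,-0.0005,0.03],
    [-0.0005,-0.0005,0.05],
    [-0.0005,-0.0005,0.06],
    [-0.0005,-0.0005,0.065],
    [-0.0005,-0.0005,0.065],
    [-0.0005,-0.0005,0.065],
  ],
  spin=[0,0,0,0,0,0],
  grip=[0.55,0.55,0.55,0.55,0.55,0.55],
)

```text
time_s: 9.4
position: [0.4734, -0.1965, 0.0434]
ee_rot: [2.22, 2.221, 0.001]
wrist_force: [0.4, 0.2, -0.2]
width: 0.0469
gripper_force: 0.0
```

Run:
```python
from h import *
from rig import vision,sensors
print(sensors.get_state()['position'])
I=vision.camera_info("wrist");w=vision.get_image("wrist")
for c,st,m in blobs(brass(w),80):print(c.round(1),st,onz(I,c,.022).round(4))
print(onz(I,(318,340),.04).round(4)); cv2.imwrite("pics/w5.png",w)
```

```text
[ 0.47339987 -0.19648571  0.04338914]
[313.7 307.8] [ 280  267   69   88 4483] [ 0.4719 -0.1939  0.022 ]
[ 16.6 422.4] [   0  401   48   55 1499] [ 0.3475 -0.247   0.022 ]
[474.6 476.9] [465 474  24   6 113] [ 0.5425 -0.2763  0.022 ]
[ 0.4736 -0.1969  0.04  ]
```

>>> send_rows(
  travel=[
    [0,-0.001,0.0015],
    [0,-0.001,0.0015],
    [0,-0.001,0.0015],
    [0,-0.001,0.0015],
    [0,-0.001,0.0015],
    [0,-0.001,0.0015],
    [0,-0.001,0.0015],
    [0,-0.001,-0.03],
    [0,-0.001,-0.07],
    [0,-0.001,-0.11],
    [0,-0.001,-0.15],
    [0,-0.001,-0.19],
    [0,-0.001,-0.2],
    [0,-0.001,-0.2],
  ],
  spin=[0,0,0,0,0,0,0,0,0,0,0,0,0,0],
  grip=[0.55,0.4,0.3,0.2,0.1,0,0,0,0,0,0,0,0,0],
)

```text
time_s: 10.85
position: [0.4723, -0.1967, 0.2435]
ee_rot: [2.219, 2.219, 0.002]
wrist_force: [-0.2, 0.2, -0.9]
width: 0.0115
gripper_force: 58.6
```

>>> send_rows(
  travel=[
    [0.02,0.006,0],
    [0.055,0.016,0],
    [0.095,0.027,0],
    [0.135,0.039,0],
    [0.175,0.05,0],
    [0.215,0.062,0],
    [0.255,0.074,0],
    [0.295,0.085,0],
    [0.335,0.097,0],
    [0.37,0.107,0],
    [0.4,0.116,0],
    [0.415,0.12,0],
    [0.415,0.12,0],
    [0.415,0.12,0.03],
    [0.415,0.12,0.06],
    [0.415,0.12,0.06],
    [0.415,0.12,0.06],
  ],
  spin=[0,0,0,0,0,0,0,0,0,0,0,0,0,0,0,0,0],
  grip=[0,0,0,0,0,0,0,0,0,0,0,0,0,0,0,0,0],
)

```text
time_s: 12.55
position: [0.5913, 0.2163, 0.182]
ee_rot: [2.224, 2.219, -0.004]
wrist_force: [-0.9, -0.2, -1.0]
width: 0.0113
gripper_force: 58.7
```

Run:
```python
from h import *
from rig import vision,sensors
w=cv2.resize(vision.get_image("wrist"),(400,300));cv2.imwrite("pics/w6.png",np.hstack([w,cv2.resize(vision.get_image("side")[130:250,230:390],(400,300))]))
```

```text
(no output)
```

View pics/w6.png

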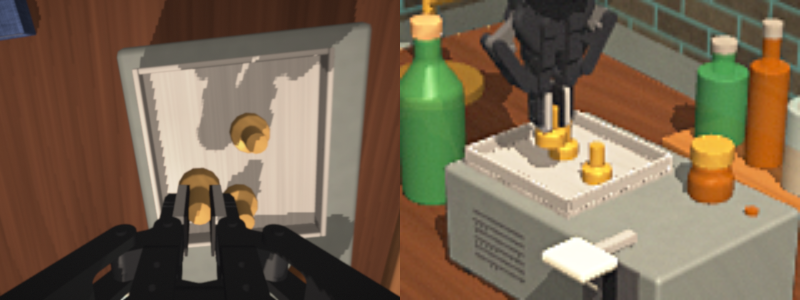

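The held head hangs over free floor, with head0 at (250,132) and the first added head at (240,203) both clear of it. I'll lower it.

>>> send_rows(
  travel=[
    [0.001,0,0.01],
    [0.001,0,0.02],
    [0.001,0,0.027],
    [0.001,0,0.03],
    [0.001,0,0.031],
    [0.001,0,0.0315],
    [0.001,0,0.032],
    [0.001,0,0.032],
  ],
  spin=[0,0,0,0,0,0,0,0],
  grip=[0,0,0,0,0,0,0,0],
)

```text
time_s: 13.45
position: [0.5917, 0.2196, 0.1505]
ee_rot: [2.221, 2.221, 0.001]
wrist_force: [-0.3, -0.5, -0.9]
width: 0.0115
gripper_force: 58.7
```

>>> send_rows(
  travel=[
    [0,0,0.0005],
    [0,0,0.001],
    [0,0,0.001],
  ],
  spin=[0,0,0],
  grip=[0,0,0],
)

```text
time_s: 13.75
position: [0.5915, 0.2195, 0.1493]
ee_rot: [-2.222, -2.221, -0.0]
wrist_force: [-0.2, -0.5, -0.9]
width: 0.0111
gripper_force: 58.7
```

>>> send_rows(
  travel=[
    [0,0,0.0005],
    [0,0,0.001],
    [0,0,0.001],
  ],
  spin=[0,0,0],
  grip=[0,0,0],
)

```text
time_s: 14.05
position: [0.5916, 0.2196, 0.1491]
ee_rot: [2.221, 2.221, 0.001]
wrist_force: [-0.6, -0.8, 5.6]
width: 0.0116
gripper_force: 59.1
```

>>> send_rows(
  travel=[
    [0,0,0],
    [0,0,-0.001],
    [0,0,-0.001],
    [0,0,-0.001],
    [0,0,-0.02],
    [0,0,-0.055],
    [0,0,-0.09],
    [0,0,-0.1],
    [-0.03,-0.02,-0.1],
    [-0.07,-0.04,-0.1],
    [-0.11,-0.06,-0.1],
    [-0.143,-0.077,-0.1],
    [-0.143,-0.077,-0.1],
    [-0.143,-0.077,-0.1],
  ],
  spin=[0,0,0,0,0,0,0,0,0,0,0,0,0,0],
  grip=[0.2,0.3,0.3,0.3,0.3,0.3,0.3,0.2,0.1,0,0,0,0,0],
)

```text
time_s: 15.45
position: [0.5143, 0.0759, 0.2482]
ee_rot: [-2.223, -2.219, -0.0]
wrist_force: [-0.4, 0.3, -0.1]
width: -0.0001
gripper_force: 0.0
```

Run:
```python
from h import *
from rig import vision,sensors
I=vision.camera_info("wrist");w=vision.get_image("wrist");s=sensors.get_state();print(s['position'],s['width'])
for c,st,m in blobs(white(w),800):
    k=cv2.morphologyEx(m.astype(np.uint8),cv2.MORPH_OPEN,np.ones((31,31)))
    if k.sum()<900: continue
    r=cv2.minAreaRect(np.argwhere(k)[:,::-1].astype(np.float32))
    print(st,r,onz(I,r[0],.125).round(4),np.array([onz(I,q,.125)[:2] for q in cv2.boxPoints(r)]).round(4).tolist())
S=vision.camera_info("scene"),vision.camera_info("side");a=vision.get_image("scene");b=vision.get_image("side")
A=[x[0] for x in blobs(brass(a),12,roi=(345,190,432,262))];B=[x[0] for x in blobs(brass(b),12,roi=(250,165,345,215))]
for p in A:
    for q in B:
        x,e=tri(S[0],p,S[1],q)
        if e<.004: print(x.round(4),e.round(4))
cv2.imwrite("pics/w7.png",np.hstack([cv2.resize(w,(400,300)),cv2.resize(b[130:280,230:430],(400,300))]))
```

```text
[0.51479017 0.07713382 0.24819564] -9.712435667759919e-05
[  290     0   350   294 62006] ((465.99993896484375, 145.49996948242188), (345.99993896484375, 290.99993896484375), 0.0) [0.5993 0.1297 0.125 ] [[0.4981, 0.0385], [0.5014, 0.2043], [0.6818, 0.204], [0.7193, 0.0383]]
[0.6214 0.2512 0.11  ] 0.0024
```

View pics/w7.png

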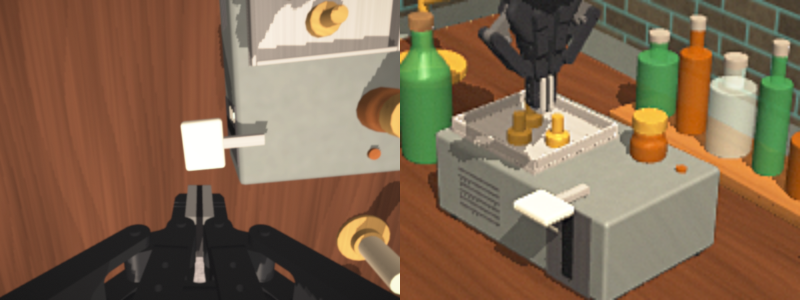

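The wrist half shows the white paddle at about (203,145), which puts it near (0.519, 0.079), with the shut fingers just in front of it. The side half shows three heads standing in the tray.

>>> send_rows(
  travel=[
    [0.001,0,0.04],
    [0.001,0,0.075],
    [0.001,0,0.09],
    [0.001,0,0.096],
    [0.001,0,0.098],
    [0.001,0,0.098],
    [0.001,0,0.098],
  ],
  spin=[0,0,0,0,0,0,0],
  grip=[0,0,0,0,0,0,0],
)

```text
time_s: 16.3
position: [0.5154, 0.0779, 0.1513]
ee_rot: [2.22, 2.221, 0.003]
wrist_force: [0.6, -0.7, -0.4]
width: 0.0002
gripper_force: 0.0
```

>>> send_rows(
  travel=[
    [0,0,0.001],
    [0,0,0.002],
    [0,0,0.003],
    [0,0,0.003],
    [0,0,0.003],
  ],
  spin=[0,0,0,0,0],
  grip=[0,0,0,0,0],
)

```text
time_s: 16.8
position: [0.5145, 0.0775, 0.1473]
ee_rot: [-2.222, -2.221, -0.0]
wrist_force: [0.2, -0.3, 0.1]
width: -0.0002
gripper_force: 0.0
```

>>> send_rows(
  travel=[
    [0,0,0.001],
    [0,0,0.002],
    [0,0,0.002],
  ],
  spin=[0,0,0],
  grip=[0,0,0],
)

```text
time_s: 17.1
position: [0.5144, 0.0775, 0.1451]
ee_rot: [-2.221, -2.221, 0.0]
wrist_force: [0.4, -0.4, -0.2]
width: -0.0003
gripper_force: 0.0
```

>>> send_rows(
  travel=[
    [0,0,0.0005],
    [0,0,0.001],
    [0,0,0.001],
  ],
  spin=[0,0,0],
  grip=[0,0,0],
)

```text
time_s: 17.4
position: [0.5145, 0.0775, 0.1442]
ee_rot: [-2.221, -2.221, 0.0]
wrist_force: [0.1, -0.5, 0.9]
width: -0.0001
gripper_force: 0.0
```

>>> send_rows(
  travel=[
    [0,0,0.0005],
    [0,0,0.001],
    [0,0,0.001],
  ],
  spin=[0,0,0],
  grip=[0,0,0],
)

```text
time_s: 17.7
position: [0.5145, 0.0775, 0.1435]
ee_rot: [2.221, 2.221, 0.0]
wrist_force: [-0.5, 0.3, 3.0]
width: 0.0007
gripper_force: 2.1
```

>>> send_rows(
  travel=[
    [0,0,0.0005],
    [0,0,0.001],
    [0,0,0.001],
  ],
  spin=[0,0,0],
  grip=[0,0,0],
)

```text
time_s: 18.0
position: [0.5145, 0.0775, 0.1424]
ee_rot: [2.222, 2.221, 0.0]
wrist_force: [-1.0, 0.4, 5.0]
width: -0.0003
gripper_force: 2.7
```

Contact came at TCP z of about 0.144, as expected, so the third click should be at about 0.096. I'll press down steadily.

>>> send_rows(
  travel=[
    [0,0,0.002],
    [0,0,0.004],
    [0,0,0.006],
    [0,0,0.008],
    [0,0,0.01],
    [0,0,0.012],
    [0,0,0.014],
    [0,0,0.016],
    [0,0,0.018],
    [0,0,0.02],
    [0,0,0.022],
    [0,0,0.024],
    [0,0,0.026],
    [0,0,0.028],
    [0,0,0.03],
    [0,0,0.032],
    [0,0,0.034],
    [0,0,0.034],
    [0,0,0.034],
  ],
  spin=[0,0,0,0,0,0,0,0,0,0,0,0,0,0,0,0,0,0,0],
  grip=[0,0,0,0,0,0,0,0,0,0,0,0,0,0,0,0,0,0,0],
)

```text
time_s: 19.9
position: [0.5145, 0.0776, 0.1087]
ee_rot: [2.221, 2.221, 0.0]
wrist_force: [-2.2, -0.3, 9.9]
width: -0.0001
gripper_force: 4.8
```

>>> send_rows(
  travel=[
    [0,0,0.001],
    [0,0,0.002],
    [0,0,0.003],
    [0,0,0.004],
    [0,0,0.004],
    [0,0,0.004],
  ],
  spin=[0,0,0,0,0,0],
  grip=[0,0,0,0,0,0],
)

```text
time_s: 20.5
position: [0.5145, 0.0775, 0.1046]
ee_rot: [2.221, 2.221, 0.0]
wrist_force: [-1.0, -1.0, 7.9]
width: 0.0001
gripper_force: 4.1
```

>>> send_rows(
  travel=[
    [0,0,0.001],
    [0,0,0.002],
    [0,0,0.003],
    [0,0,0.003],
    [0,0,0.003],
  ],
  spin=[0,0,0,0,0],
  grip=[0,0,0,0,0],
)

```text
time_s: 21.0
position: [0.5145, 0.0775, 0.1013]
ee_rot: [-2.222, -2.221, -0.0]
wrist_force: [-0.9, -0.2, 4.6]
width: -0.0003
gripper_force: 2.9
```

The force profile matches the last bump: 9.9 N at 35 mm and 4.6 N at 43 mm of press. The third click is about 5 mm further.

>>> send_rows(
  travel=[
    [0,0,0.001],
    [0,0,0.002],
    [0,0,0.003],
    [0,0,0.004],
    [0,0,0.005],
    [0,0,0.005],
    [0,0,0.005],
    [0,0,0.005],
  ],
  spin=[0,0,0,0,0,0,0,0],
  grip=[0,0,0,0,0,0,0,0],
)

```text
time_s: 21.8
position: [0.5145, 0.0776, 0.0965]
ee_rot: [2.221, 2.221, 0.0]
wrist_force: [-1.6, -0.5, 8.4]
width: 0.0005
gripper_force: 4.0
```

Run:
```python
from h import *
from rig import vision,sensors
F=[]
for k in range(6):
    b=vision.get_image("side" if k%2 else "scene");s=sensors.get_state();F.append([s['position'][2],s['wrist_force'][2]])
    S=vision.camera_info("side" if k%2 else "scene")
    if k==4: sc,sci=b,S
    if k==5: sd,sdi=b,S
print(np.round(F,4).tolist())
for n,im,i,roi,z in(("scene",sc,sci,(345,190,432,262),.128),("mat scene",sc,sci,(145,255,245,335),.02),("side",sd,sdi,(250,165,345,215),.128),("mat side",sd,sdi,(350,320,485,425),.02)):
    print(n,[(x[0].round(1).tolist(),int(x[1][4]),onz(i,x[0],z)[:2].round(3).tolist()) for x in blobs(brass(im),12,roi=roi)])
```

```text
[[0.0966, 8.5399], [0.0965, 7.7595], [0.0966, 8.1126], [0.0966, 7.7532], [0.0966, 7.8716], [0.0965, 8.0751]]
scene [([377.6, 224.3], 203, [0.61, 0.203]), ([396.9, 223.6], 104, [0.629, 0.244]), ([362.0, 258.0], 104, [0.671, 0.124])]
mat scene [([165.2, 278.6], 83, [0.447, -0.293]), ([175.6, 314.8], 87, [0.55, -0.302])]
side [([258.3, 167.7], 52, [0.616, 0.379]), ([340.4, 186.7], 78, [0.709, 0.179])]
mat side [([373.8, 332.9], 17, [0.511, -0.156]), ([449.9, 371.2], 281, [0.545, -0.307]), ([402.7, 395.9], 304, [0.441, -0.298]), ([354.7, 409.3], 146, [0.361, -0.272])]
```

```bash
python3 -c "
from rig import env
print(env.close_job())"
```

```text
the job is handed in; nothing more can be done
None
```

The job is handed in: two heads were added to the tray for three in all, the other two were left standing on the mat, and the fingers are holding the paddle at the third click (about 47.5 mm down at about 8 N); no verdict came back.

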